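Pack the pH buffer kit into its carrier

ROBOT

A 6-joint arm with a two-finger parallel gripper is mounted at the origin on the work surface. World frame = base frame: x ahead of the robot, y to its left, z up, the work surface at z = 0. Lengths are in m, angles in degrees, forces in N, time in s.
With the tool pointing down it reaches from about 0.3 to 0.75 m from the base axis. Payload 8.5 kg.
Tool frame: the origin (TCP) lies midway between the tips of the shut fingers; the grasp point (between the pads) lies 19 mm behind it (env.tcp_to_grasp is the z of the grasp point in the tool frame, in m); z points along the fingers, y is the line along which they close (so a half turn about z gives the same grasp; the last joint's range is limited). The gripper opens to 85 mm and grips with 20 to 120 N. Pads are 22 mm wide; open, the fingers measure 114 mm over their backs; the gripper's body (76 mm by 85 mm) begins 54 mm behind the grasp point. The pads swing forward as they close: fully open they stand 13 mm farther back than shut.
Start: joints at [-77.653, 21.807, 74.336, -0, 83.858, -12.336], TCP at [0.23, -0.5, 0.231] pointing down, gripper open.
Joint ranges: [-178.18, 178.18], [-50.72, 133.34], [12.68, 142.11], [-81.47, 261.47], [9.98, 163.14], [-165.26, 165.26]. Speed limits (degrees/s): [136.94, 136.94, 180, 180, 180, 180].

INTERFACE

Orientations are given as a 3x3 rotation matrix whose columns are the frame's x, y, z axes.
In Python, from rig import env, imaging, job, models gives the robot as it stands. The module is installed in compiled form; this text tells all that it offers.
- The arm moves only by the tool jog_arm, never from a script. Its argument "plan" is text: rows parted by semicolons, each of 7 numbers parted by spaces: the turn, a rotation vector about the tool's x, y, z in degrees, then the shift along the tool's x, y, z in cm, then the closure in counts, from 0 (fully open) to 255 (shut). In form: rx ry rz x y z claw; .... A call has 1 to 10 rows; each row shifts and turns the commanded pose from where the row before left it, along the tool's axes as they then stand; what a row does not reach is not made up. A row lasts 1/12 s, in which the tool goes at most 41.7 mm and 7.16 degrees, less where a joint would pass 70% of its speed; a pose out of reach is approached as far as the arm can. A call with a gripper value outside its range is refused whole. The fingers move at their own pace and stop on an object; "grip_force" is the grip in N (left out, the last holds). Time passes only in rows, so rows that do not move let the fingers close. It gives the time, the measured TCP pose, the force, the opening and the grip force at its end, in the units of the state.
- env.observe(): the state, without advancing time (a new reading comes with each control period).
- imaging.get_image(name): name is "scene" or "top" or "wrist"; returns a dict with "pixels" (420x560x3 uint8, red, green, blue), "depth" (420x560 float32, m along the optical axis (not along the pixel's ray), 0 where there is no reading), "fov_y" (degrees; the focal length in pixels is half the picture's height over the tangent of half this angle, whatever the lens; pixels are square), "cx", "cy" (the principal point, pixels), "world_from_camera" (4x4, takes a point from camera to world coordinates). Camera axes: x right, y down, z forward; pixel columns grow to the right and rows downward; lengths in m; the calibration is good to about 2 mm. A picture is of the moment at which its call begins.
- job.close_job(): hands the job in; it is judged then, once.
Trained networks look in the newest picture that a camera, given by its name, has taken for a name from the list of things; names that differ only in an ending like _2 or _b are one class to them, and where a whole thing is asked for, a point or a joint stands for the part that bears it (a point fixed in the world has none). Each returns a list of dicts, best first, with "confidence" (0 to 1); they miss things now and then, are a little off and sometimes report something else, mostly with a low value. They report only what shows in the picture. A call takes as long as a camera call. They do not tell look-alikes from the thing itself.
- models.outline_of(camera, query): "region" (420x560 bool, what is visible of it) and "bbox" ([centre column, centre row, width, height] in pixels, round what is visible of it).
- models.tip_of(camera, query): "at" ([column, row] in pixels: a listed point, or the origin of a listed thing).
The state is a dict: "time_s": time; "q": joint angles; "qvel": joint speeds; "joint_efforts": joint torques, N m; "position": TCP position; "tool_rot": TCP orientation; "ft_force": force on the tool from outside, world axes, zero at the start; "wrist_torque": the same for the moment, N m; "grip_width": finger opening in m; "gripper_force": force on a finger pad.
Only numpy, scipy, OpenCV 4.12 (cv2) and the standard library are available. Lean on these libraries where they do the work, as an engineer would, in place of code of your own. Each camera call takes 0.05 s, during which the arm holds its last target. There are 200 camera calls.

TASK

Pack the pH buffer kit: stand the three white bottles with red, yellow and blue caps upright in the grey carrier, each in the pocket whose coloured disc matches its cap. Set each one down without dropping it. Leave the look-alikes, the amber bottles and the white one with the green cap, standing where they are.

Things in the scene. Friction and masses are not known exactly. Their poses are not given: they have to be found in the camera images.
- white_red: White plastic reagent bottle with a red screw cap and a plain paper label band; part of the kit. It is 90 mm high: straight round body 44 mm across from the underside up to 62 mm, cap 28 mm across from 68 to 90 mm; about 0.11 kg, loose, standing upright. Origin: centre of its underside, z up its axis.
- white_yellow: White plastic reagent bottle with a yellow screw cap and a plain paper label band; part of the kit. It is 90 mm high: straight round body 44 mm across from the underside up to 62 mm, cap 28 mm across from 68 to 90 mm; about 0.11 kg, loose, standing upright. Origin: centre of its underside, z up its axis.
- white_blue: White plastic reagent bottle with a blue screw cap and a plain paper label band; part of the kit. It is 90 mm high: straight round body 44 mm across from the underside up to 62 mm, cap 28 mm across from 68 to 90 mm; about 0.11 kg, loose, standing upright. Origin: centre of its underside, z up its axis.
- amber_red: Amber (brown, see-through) glass reagent bottle with a red screw cap and a plain paper label band; a look-alike: not white, so not part of the kit. It is 90 mm high: straight round body 44 mm across from the underside up to 62 mm, cap 28 mm across from 68 to 90 mm; about 0.11 kg, loose, standing upright. Origin: centre of its underside, z up its axis.
- amber_blue: Amber (brown, see-through) glass reagent bottle with a blue screw cap and a plain paper label band; a look-alike: not white, so not part of the kit. It is 90 mm high: straight round body 44 mm across from the underside up to 62 mm, cap 28 mm across from 68 to 90 mm; about 0.11 kg, loose, standing upright. Origin: centre of its underside, z up its axis.
- white_green: White plastic reagent bottle with a green screw cap and a plain paper label band; a look-alike: no pocket has its colour, so not part of the kit. It is 90 mm high: straight round body 44 mm across from the underside up to 62 mm, cap 28 mm across from 68 to 90 mm; about 0.11 kg, loose, standing upright. Origin: centre of its underside, z up its axis.
- caddy: Grey plastic carrier, fixed to the bench: open tray 74 mm (its x) by 214 mm (its y), walls 30 mm high, 4 mm thick, floor 4 mm. Two cross walls, as high, make a row of three square pockets 66 mm wide inside, centres at -70, 0, +70 mm along its y. A steel carrying loop below rim height sticks out 23 mm at each end. Origin: centre of its underside, on the bench; z up.
- pad_red: Red disc, 62 mm across and 3 mm thick, fixed flat on the floor in the middle of one of the carrier's pockets: marks the pocket for the white bottle with the red cap. Origin: centre of its underside; its top, where the bottle stands, is 3 mm higher (7 mm above the bench). Which pocket has which colour changes.
- pad_yellow: Yellow disc, 62 mm across and 3 mm thick, fixed flat on the floor in the middle of one of the carrier's pockets: marks the pocket for the white bottle with the yellow cap. Origin: centre of its underside; its top, where the bottle stands, is 3 mm higher (7 mm above the bench). Which pocket has which colour changes.
- pad_blue: Blue disc, 62 mm across and 3 mm thick, fixed flat on the floor in the middle of one of the carrier's pockets: marks the pocket for the white bottle with the blue cap. Origin: centre of its underside; its top, where the bottle stands, is 3 mm higher (7 mm above the bench). Which pocket has which colour changes.
Mind the look-alikes: they are no part of the job. Of the things like the pad_red, leave any that is black, brown or purple; of the rest the larger one is meant.

How it is judged (in metres and radians):
At the end, for the whole second after the job is handed in: Each white bottle (red, yellow, blue cap) stands upright (0.12 rad) in the pocket of its colour: axis within 17 mm of the disc's centre, underside less than 10 mm above the disc's. The two amber bottles and the green-capped one stand within 20 mm of their starts. All at rest (horizontal distance between white_red and pad_red below 0.017 m and z of white_red in the frame of pad_red below 0.01 m and angle between each of white_red, white_yellow, white_blue, amber_red, amber_blue, white_green's own z axis and vertical below 0.12 rad and horizontal distance between white_yellow and pad_yellow below 0.017 m and z of white_yellow in the frame of pad_yellow below 0.01 m and horizontal distance between white_blue and pad_blue below 0.017 m and z of white_blue in the frame of pad_blue below 0.01 m and distance of each of amber_red, amber_blue, white_green from where it was at the start of the episode below 0.02 m and linear speed of each of white_red, amber_red, white_yellow, amber_blue, white_blue, white_green below 0.02 m/s); the robot touches nothing.
It fails at once if a kit bottle was dropped: out of the fingers with its underside more than 40 mm above the bench ((height (world z) of white_red above 0.04 m and contact force between the fingers and white_red below 0.2 N) or (height (world z) of white_yellow above 0.04 m and contact force between the fingers and white_yellow below 0.2 N) or (height (world z) of white_blue above 0.04 m and contact force between the fingers and white_blue below 0.2 N)).
It fails at once if a look-alike was moved more than 20 mm or tipped over (distance of any of amber_red, amber_blue, white_green from where it was at the start of the episode above 0.02 m or angle between any of amber_red, amber_blue, white_green's own z axis and vertical above 0.5 rad).
It also fails if it takes over 80 s, if anything falls off the work surface, if the arm or the gripper's body presses on something with over 40 N, if the wrist force passes 120 N, or if a joint passes its speed limit or range.

## Working session

There is one attempt and no reset: what is moved stays moved. The work goes in short steps, Python scripts to look and compute and a tool call to move; the robot and the scene stay as the last step left them, time stands still between calls to the robot, and variables do not carry over. Pictures are saved under pics/ and viewed, at most 14 in all, crops included, and the job is handed in when it is done.

Besides the shell and the picture viewer there is one more tool, called after "Call:" by a JSON object that holds its "name" and its "arguments". jog_arm: Moves the arm, as the interface text tells. Its arguments: {"type":"object","properties":{"plan":{"type":"string"},"grip_force":{"type":"number"}},"required":["plan"]}

```bash
mkdir -p pics
cat > h.py <<'E'
from rig import env, imaging, job, models
import numpy as np, cv2
def cloud(im):
    d=im["depth"]; h,w=d.shape; f=h/2/np.tan(np.radians(im["fov_y"])/2)
    v,u=np.mgrid[:h,:w]
    p=np.stack([(u-im["cx"])/f*d,(v-im["cy"])/f*d,d],-1)
    T=im["world_from_camera"]; return p@T[:3,:3].T+T[:3,3]
def save(im,n): cv2.imwrite(f"pics/{n}.png",im["pixels"][...,::-1])
E
python3 - <<'E'
from h import *
s=env.observe(); print(s["position"],s["tool_rot"],env.tcp_to_grasp,s["time_s"])
a=[]
for n in ("top","scene"):
    im=imaging.get_image(n); save(im,n+"0"); a.append(im["pixels"]); np.savez(f"{n}0.npz",**im)
    P=cloud(im)
    for q in ["white_red","white_yellow","white_blue","amber_red","amber_blue","white_green","pad_red","pad_yellow","pad_blue","caddy"]:
        for r in models.outline_of(n,q):
            m=r["region"]&(im["depth"]>0); 
            print(n,q,round(r["confidence"],2),np.round(r["bbox"]),np.round(np.median(P[m],0),3) if m.any() else None)
cv2.imwrite("pics/top0.png",a[0][...,::-1])
E
```

```text
[ 0.22959729 -0.49945645  0.23070729] [[ 9.08643537e-01  4.17572520e-01 -3.35545885e-04]
 [ 4.17572543e-01 -9.08642414e-01  1.46097299e-03]
 [ 3.05170948e-04 -1.46761841e-03 -9.99998876e-01]] -0.0187 0.0
top white_red 0.9 [355. 148.  24.  25.] [ 0.673 -0.2    0.064]
top white_yellow 0.89 [124. 209.  26.  22.] [0.547 0.297 0.065]
top white_blue 0.56 [168. 163.  27.  28.] [0.651 0.203 0.065]
top white_blue 0.34 [239. 149.  17.  28.] [0.676 0.049 0.066]
top amber_red 0.88 [293. 164.  18.  23.] [ 0.638 -0.06   0.066]
top amber_blue 0.85 [395. 185.  25.  23.] [ 0.585 -0.286  0.065]
top white_green 0.97 [238. 146.  16.  25.] [0.676 0.049 0.066]
top pad_red 0.96 [219. 184.  27.  24.] [0.606 0.098 0.003]
top pad_red 0.86 [198. 283.  20.  23.] [0.387 0.151 0.002]
top pad_red 0.76 [142. 255.  22.  18.] [0.453 0.271 0.002]
top pad_red 0.71 [159. 304.  24.  29.] [0.344 0.231 0.003]
top pad_red 0.6 [206. 235.  25.  34.] [0.5   0.132 0.007]
top pad_yellow 0.64 [232. 234.  26.  24.] [0.496 0.063 0.007]
top pad_blue 0.65 [266. 236.  28.  24.] [ 0.491 -0.007  0.007]
top caddy 0.9 [237. 233. 115.  40.
[... 268 characters left out ...]
-0.065  0.063]
scene amber_red 0.64 [309. 196. 114.  34.] [0.49  0.061 0.019]
scene amber_blue 0.58 [149. 234.  22.  30.] [ 0.602 -0.292  0.062]
scene white_green 0.7 [310. 262.  22.  35.] [0.698 0.046 0.064]
scene pad_red 0.83 [394. 182.  19.  18.] [0.454 0.267 0.003]
scene pad_red 0.76 [338. 197.  26.  22.] [0.498 0.13  0.008]
scene pad_red 0.73 [330. 238.  29.  22.] [0.608 0.095 0.004]
scene pad_red 0.71 [340. 160.  17.  15.] [0.39  0.148 0.003]
scene pad_red 0.6 [371. 142.  27.  18.] [0.347 0.229 0.004]
scene pad_yellow 0.74 [309. 197.  24.  16.] [0.494 0.059 0.008]
scene pad_blue 0.71 [279. 197.  28.  16.] [ 0.49  -0.009  0.008]
scene caddy 0.88 [311. 196. 112.  34.] [0.494 0.067 0.018]
```

Run:
```python
from h import *
a=cv2.imread("pics/top0.png"); cv2.imwrite("pics/topc.png",cv2.resize(a[120:330,90:430],None,fx=2.35,fy=2.35,interpolation=cv2.INTER_CUBIC))
```

```text
(no output)
```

View pics/topc.png

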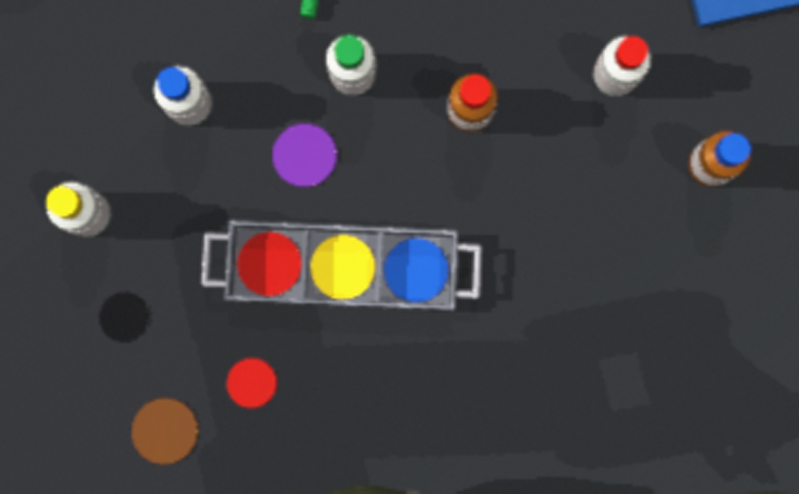

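View pics/scene0.png

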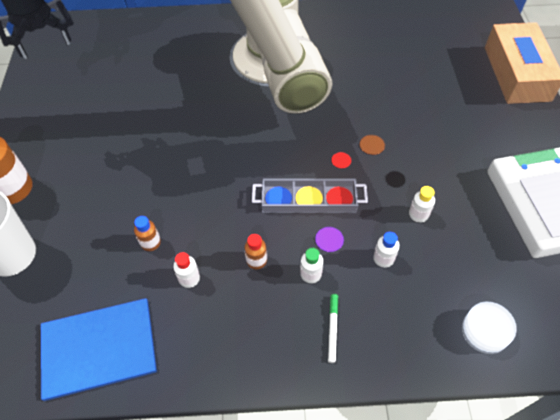

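Run:
```python
from h import *
res={}
for n in ("top","scene"):
    im=dict(np.load(n+"0.npz")); P=cloud(im)
    f=210/np.tan(np.radians(float(im["fov_y"]))/2); T=im["world_from_camera"]
    hsv=cv2.cvtColor(im["pixels"],cv2.COLOR_RGB2HSV); H=hsv[...,0].astype(int)
    for q,(x,y),h in [("w_red",(.685,-.2),0),("w_yel",(.55,.297),28),("w_blue",(.66,.203),110),("a_red",(.645,-.06),5),("a_blue",(.59,-.288),110),("w_green",(.68,.049),70)]:
        m=(np.hypot(P[...,0]-x,P[...,1]-y)<.045)&(P[...,2]>.080)
        p=P[m]; (c,r)=cv2.minEnclosingCircle(p[p[:,2]>np.percentile(p[:,2],70)-.003][:,:2].astype(np.float32))
        print(n,q,m.sum(),np.round(c,4),round(r,4),round(p[:,2].max(),3))
    for q,y,h in [("p_red",.13,(178,)),("p_yel",.062,0),("p_blue",-.008,0)]:
        m=(np.hypot(P[...,0]-.495,P[...,1]-y)<.045)&(P[...,2]<.02)&(hsv[...,1]>130)
        hh=np.median(H[m&(np.hypot(P[...,0]-.495,P[...,1]-y)<.015)]); d=abs(H-hh);m&=np.minimum(d,180-d)<12
        p=P[m][:,:2]; print(n,q,m.sum(),np.round(p.mean(0),4),np.round((p.min(0)+p.max(0))/2,4),np.round(np.ptp(p,0),3))
    m=(abs(P[...,2]-.03)<.004)&(np.hypot(P[...,0]-.495,P[...,1]-.06)<.13)
    print("rim",cv2.minAreaRect(P[m][:,:2].astype(np.float32)),m.sum())
```

```text
top w_red 140 [ 0.6805 -0.2058] 0.0137 0.095
top w_yel 150 [0.5515 0.3053] 0.0136 0.096
top w_blue 141 [0.6581 0.2093] 0.0137 0.095
top a_red 140 [ 0.6462 -0.0637] 0.0143 0.096
top a_blue 147 [ 0.589  -0.2942] 0.0141 0.094
top w_green 139 [0.6847 0.0512] 0.0145 0.096
top p_red 588 [0.5    0.1319] [0.5    0.1322] [0.059 0.059]
top p_yel 597 [0.4959 0.062 ] [0.4966 0.0619] [0.059 0.061]
top p_blue 587 [ 0.4915 -0.0081] [ 0.492  -0.0077] [0.061 0.061]
rim ((0.49568256735801697, 0.06156153976917267), (0.256113201379776, 0.07418344169855118), 86.42539978027344) 632
scene w_red 171 [ 0.6822 -0.2098] 0.0153 0.095
scene w_yel 144 [0.554  0.3039] 0.0146 0.095
scene w_blue 163 [0.6597 0.2062] 0.0145 0.095
scene a_red 153 [ 0.6486 -0.066 ] 0.0145 0.095
scene a_blue 158 [ 0.5904 -0.2975] 0.0141 0.094
scene w_green 168 [0.6858 0.0469] 0.0147 0.094
scene p_red 383 [0.4963 0.1305] [0.4936 0.1302] [0.052 0.062]
scene p_yel 223 [0.492  0.0671] [0.4888 0.0612] [0.054 0.061]
scene p_blue 386 [ 0.4874 -0.0094] [ 0.4845 -0.0099] [0.052 0.061]
rim ((0.4977913200855255, 0.05964723974466324), (0.2587760388851166, 0.07856979966163635), 85.63878631591797) 707
```

Call:
{"name": "jog_arm", "arguments": {"plan": "0 0 -7 0 0 0 0;0 0 -7 0 0 0 0;0 0 -7 0 0 0 0;0 0 -7 0 0 0 0;0 0 -7 0 0 0 0;0 0 -7 0 0 0 0;0 0 -7 0 0 0 0;0 0 -7 0 0 0 0;0 0 -5.5 0 0 0 0;0 0 0 0 0 0 0", "grip_force": 30}}

```text
time_s: 1.93
position: [0.2297, -0.4997, 0.2313]
tool_rot: [[0.063, 0.998, 0.0], [0.998, -0.063, 0.0], [0.0, 0.0, -1.0]]
ft_force: [0.0, 0.3, -0.4]
grip_width: 0.0854
gripper_force: 0.0
```

Call:
{"name": "jog_arm", "arguments": {"plan": "0 0 0 2 2.7 0 0;0 0 0 2 2.7 0.5 0;0 0 0 2 2.7 0.5 0;0 0 0 2 2.7 0.5 0;0 0 0 2 2.7 0.5 0;0 0 0 2 2.7 0.5 0;0 0 0 2 2.7 0.5 0;0 0 0 2 2.7 0.5 0;0 0 0 2 2.7 0.5 0;0 0 0 2 2.7 0.5 0"}}

```text
time_s: 2.77
position: [0.5137, -0.317, 0.1861]
tool_rot: [[0.07, 0.998, 0.0], [0.998, -0.07, -0.0], [-0.0, 0.0, -1.0]]
ft_force: [0.7, -1.2, 0.6]
grip_width: 0.0854
gripper_force: 0.0
```

Call:
{"name": "jog_arm", "arguments": {"plan": "0 0 0 2 2.7 0.6 0;0 0 0 2 2.7 0.6 0;0 0 0 2 2.7 0.6 0;0 0 0 2 2.7 0.6 0;0 0 0 2 2.7 0.6 0;0 0 0 2 2.7 0.6 0;0 0 0 0 0 0 0;0 0 0 0 0 0 0"}}

```text
time_s: 3.43
position: [0.6828, -0.2078, 0.1491]
tool_rot: [[0.067, 0.998, -0.001], [0.998, -0.067, 0.001], [0.0, -0.001, -1.0]]
ft_force: [0.1, -1.4, -0.2]
grip_width: 0.0855
gripper_force: 0.0
```

```bash
cat >> h.py <<'E'
def go(x,y,z):
    s=env.observe(); d=s["tool_rot"].T@(np.array([x,y,z])-s["position"]) if hasattr(s["tool_rot"],"T") else np.array(s["tool_rot"]).T@(np.array([x,y,z])-np.array(s["position"]))
    print("t",round(s["time_s"],2),"move cm",np.round(d*100,2))
def cap(n,x,y,R=.04):
    im=imaging.get_image(n); P=cloud(im); m=(np.hypot(P[...,0]-x,P[...,1]-y)<R)&(P[...,2]>.080)&(P[...,2]<.11)
    p=P[m]; c,r=cv2.minEnclosingCircle(p[p[:,2]>np.percentile(p[:,2],70)-.004][:,:2].astype(np.float32))
    print(n,m.sum(),np.round(c,4),round(r,4),p[:,2].max()); return im
E
python3 - <<'E'
from h import *
save(cap("wrist",.681,-.207),"w1"); go(.681,-.207,.15)
E
```

```text
wrist 1620 [ 0.6797 -0.2073] 0.0141 0.09216993371411039
t 3.48 move cm [ 0.19 -0.12 -0.02]
```

View pics/w1.png

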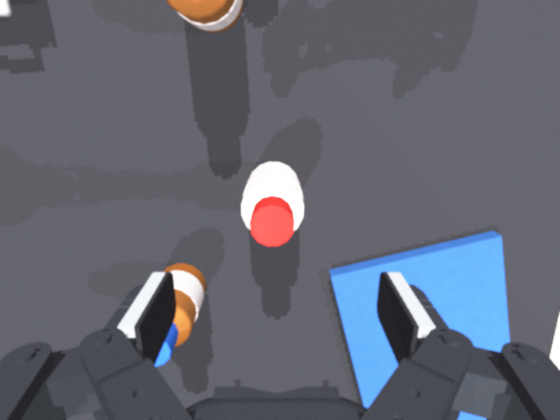

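Call:
{"name": "jog_arm", "arguments": {"plan": "0 0 0 0 -0.2 2.5 0;0 0 0 0 0 2.5 0;0 0 0 0 0 2.5 0;0 0 0 0 0 2.5 0;0 0 0 0 0 1.9 0;0 0 0 0 0 0 0;0 0 0 0 0 0 255;0 0 0 0 0 0 255;0 0 0 0 0 0 255;0 0 0 0 0 0 255", "grip_force": 30}}

```text
time_s: 4.32
position: [0.6807, -0.2096, 0.0335]
tool_rot: [[0.067, 0.998, 0.003], [0.998, -0.067, -0.002], [-0.001, 0.003, -1.0]]
ft_force: [-0.0, 0.1, 0.8]
grip_width: 0.043
gripper_force: 30.6
```

Call:
{"name": "jog_arm", "arguments": {"plan": "0 0 0 0 0 0 255;0 0 0 0 0 0 255;0 0 0 0 0 0 255;0 0 0 0 0 0 255;0 0 0 0 0 0 255;0 0 0 0 0 0 255"}}

```text
time_s: 4.82
position: [0.6807, -0.2096, 0.0335]
tool_rot: [[0.067, 0.998, 0.003], [0.998, -0.067, -0.002], [-0.002, 0.003, -1.0]]
ft_force: [-1.0, -1.2, 6.1]
grip_width: 0.0426
gripper_force: 31.1
```

Call:
{"name": "jog_arm", "arguments": {"plan": "0 0 0 0 0 -1 255;0 0 0 0 0 -2 255;0 0 0 0 0 -2.5 255;0 0 0 0 0 -2.5 255;0 0 0 0 0 -2 255;0 0 0 0 0 -1 255;0 0 0 0 0 0 255;0 0 0 0 0 0 255"}}

```text
time_s: 5.48
position: [0.6798, -0.2089, 0.141]
tool_rot: [[0.067, 0.998, -0.0], [0.998, -0.067, 0.0], [0.0, -0.0, -1.0]]
ft_force: [0.1, 0.3, -1.4]
grip_width: 0.0429
gripper_force: 30.7
```

Run:
```python
from h import *
go(.4995,.1315,.15)
```

```text
t 5.48 move cm [ 32.77 -20.26  -0.88]
```

Call:
{"name": "jog_arm", "arguments": {"plan": "0 0 0 0.6 -0.4 -0.5 255;0 0 0 1.5 -1 -0.4 255;0 0 0 2.5 -1.5 0 255;0 0 0 3 -1.8 0 255;0 0 0 3 -1.8 0 255;0 0 0 3 -1.8 0 255;0 0 0 3 -1.8 0 255;0 0 0 3 -1.8 0 255;0 0 0 3 -1.8 0 255;0 0 0 3 -1.8 0 255"}}

```text
time_s: 6.32
position: [0.5404, 0.0584, 0.1494]
tool_rot: [[0.067, 0.998, -0.002], [0.998, -0.067, 0.0], [0.0, -0.002, -1.0]]
ft_force: [0.7, 0.5, 0.0]
grip_width: 0.0429
gripper_force: 30.8
```

Call:
{"name": "jog_arm", "arguments": {"plan": "0 0 0 2.5 -1.6 0 255;0 0 0 2 -1.5 0 255;0 0 0 1.5 -1 0 255;0 0 0 1 -0.5 0 255;0 0 0 0 0 0 255;0 0 0 0 0 0 255"}}

```text
time_s: 6.82
position: [0.5012, 0.1295, 0.15]
tool_rot: [[0.066, 0.998, -0.001], [0.998, -0.066, -0.0], [-0.0, -0.001, -1.0]]
ft_force: [0.3, 0.2, -1.0]
grip_width: 0.0431
gripper_force: 30.8
```

Run:
```python
from h import *
go(.4995,.1315,.05)
im=imaging.get_image("wrist"); save(im,"w2")
im=imaging.get_image("top"); P=cloud(im); m=(np.hypot(P[...,0]-.5,P[...,1]-.13)<.06)&(P[...,2]>.185)&(P[...,2]<.21)
p=P[m]; hs=cv2.cvtColor(im["pixels"],cv2.COLOR_RGB2HSV)[m]; k=hs[:,1]>150; print(m.sum(),k.sum(),p[k].mean(0) if k.any() else 0)
```

```text
t 6.82 move cm [ 0.19 -0.17 10.  ]
46 2 [0.46760407 0.12096829 0.19756549]
```

View pics/w2.png

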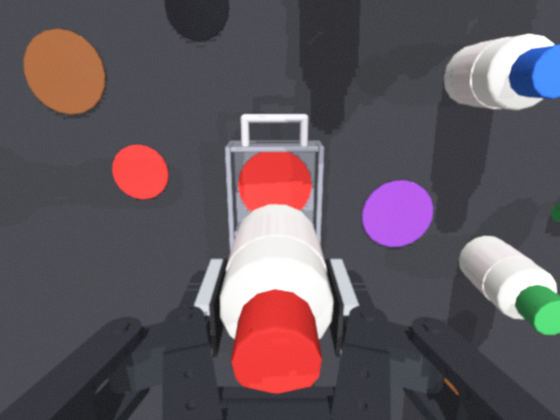

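Call:
{"name": "jog_arm", "arguments": {"plan": "0 0 0 0.2 -0.2 1.5 255;0 0 0 0 0 2.5 255;0 0 0 0 0 2.5 255;0 0 0 0 0 1.7 255;0 0 0 0 0 0.9 255;0 0 0 0 0 0 255;0 0 0 0 0 0 255"}}

```text
time_s: 7.5
position: [0.4999, 0.1312, 0.0596]
tool_rot: [[0.067, 0.998, 0.0], [0.998, -0.067, -0.0], [-0.0, 0.0, -1.0]]
ft_force: [0.9, 1.0, -0.8]
grip_width: 0.0427
gripper_force: 30.8
```

Call:
{"name": "jog_arm", "arguments": {"plan": "0 0 0 0 0 0.6 255;0 0 0 0 0 0.6 255;0 0 0 0 0 0.4 255;0 0 0 0 0 0 255;0 0 0 0 0 0 255"}}

```text
time_s: 7.92
position: [0.4993, 0.1317, 0.0433]
tool_rot: [[0.066, 0.998, -0.0], [0.998, -0.066, -0.0], [-0.0, -0.0, -1.0]]
ft_force: [0.1, -0.6, -1.0]
grip_width: 0.043
gripper_force: 30.8
```

Call:
{"name": "jog_arm", "arguments": {"plan": "0 0 0 0 0 0.2 255;0 0 0 0 0 0.1 255;0 0 0 0 0 0 255;0 0 0 0 0 0 255"}}

```text
time_s: 8.25
position: [0.4994, 0.1318, 0.0405]
tool_rot: [[0.067, 0.998, 0.0], [0.998, -0.067, 0.0], [0.0, 0.0, -1.0]]
ft_force: [0.9, -0.0, 0.9]
grip_width: 0.0429
gripper_force: 30.8
```

Call:
{"name": "jog_arm", "arguments": {"plan": "0 0 0 0 0 0.1 255;0 0 0 0 0 0.1 255;0 0 0 0 0 0 255"}}

```text
time_s: 8.5
position: [0.4994, 0.1318, 0.0403]
tool_rot: [[0.066, 0.998, 0.002], [0.998, -0.066, 0.0], [0.0, 0.002, -1.0]]
ft_force: [-6.8, 0.3, 23.7]
grip_width: 0.0425
gripper_force: 33.1
```

Call:
{"name": "jog_arm", "arguments": {"plan": "0 0 0 0 0 -0.15 255;0 0 0 0 0 0 0;0 0 0 0 0 0 0;0 0 0 0 0 0 0;0 0 0 0 0 0 0;0 0 0 0 0 0 0;0 0 0 0 0 -1.5 0;0 0 0 0 0 -2.5 0;0 0 0 0 0 -3 0;0 0 0 0 0 -3 0"}}

```text
time_s: 9.33
position: [0.4989, 0.1317, 0.1406]
tool_rot: [[0.067, 0.998, -0.001], [0.998, -0.067, -0.0], [-0.0, -0.001, -1.0]]
ft_force: [0.7, 0.8, 0.5]
grip_width: 0.0852
gripper_force: 0.0
```

Run:
```python
from h import *
im=imaging.get_image("scene"); save(im,"s2"); print(env.observe()["grip_width"]); go(.659,.208,.16)
```

```text
0.08566038066117854
t 9.38 move cm [ 8.64 15.23 -1.21]
```

View pics/s2.png

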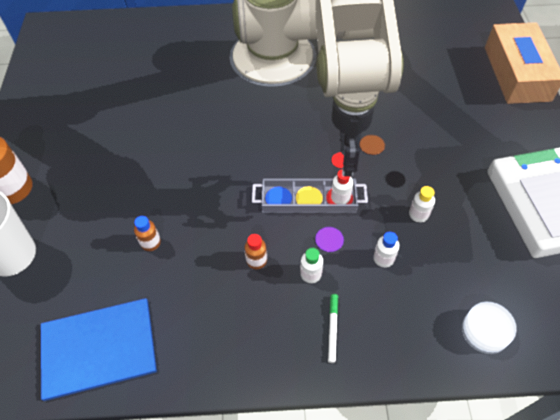

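Call:
{"name": "jog_arm", "arguments": {"plan": "0 0 0 1 2 -1 0;0 0 0 1.5 2.6 0 0;0 0 0 1.5 2.6 0 0;0 0 0 1.5 2.6 0 0;0 0 0 1.5 2.6 0 0;0 0 0 1.2 2 0 0;0 0 0 0.4 0.8 0 0;0 0 0 0 0 0 0;0 0 0 0 0 0 0"}}

```text
time_s: 10.13
position: [0.6564, 0.2074, 0.1489]
tool_rot: [[0.066, 0.998, -0.001], [0.998, -0.066, -0.0], [-0.0, -0.001, -1.0]]
ft_force: [-0.2, 0.3, 0.7]
grip_width: 0.0851
gripper_force: 0.0
```

Run:
```python
from h import *
cap("wrist",.659,.208); go(.659,.208,.03)
```

```text
wrist 1632 [0.658  0.2088] 0.0141 0.092122782940328
t 10.18 move cm [ 0.11  0.3  11.94]
```

Call:
{"name": "jog_arm", "arguments": {"plan": "0 0 0 0.1 0.2 2.5 0;0 0 0 0 0 2.5 0;0 0 0 0 0 2.5 0;0 0 0 0 0 2.5 0;0 0 0 0 0 1.7 0;0 0 0 0 0 0 0;0 0 0 0 0 0 255;0 0 0 0 0 0 255;0 0 0 0 0 0 255;0 0 0 0 0 0 255"}}

```text
time_s: 11.02
position: [0.6593, 0.2084, 0.0349]
tool_rot: [[0.067, 0.998, 0.003], [0.998, -0.067, 0.0], [0.001, 0.003, -1.0]]
ft_force: [-1.7, -0.9, 4.0]
grip_width: 0.0431
gripper_force: 30.0
```

Call:
{"name": "jog_arm", "arguments": {"plan": "0 0 0 0 0 0 255;0 0 0 0 0 0 255;0 0 0 0 0 0 255"}}

```text
time_s: 11.27
position: [0.6593, 0.2084, 0.0349]
tool_rot: [[0.066, 0.998, 0.003], [0.998, -0.066, 0.0], [0.0, 0.003, -1.0]]
ft_force: [-2.6, -0.3, 5.9]
grip_width: 0.043
gripper_force: 30.4
```

Call:
{"name": "jog_arm", "arguments": {"plan": "0 0 0 0 0 -1 255;0 0 0 0 0 -2 255;0 0 0 0 0 -2.5 255;0 0 0 0 0 -2.5 255;0 0 0 0 0 -2 255;0 0 0 0 0 -1.5 255;0 0 0 0 0 -0.5 255;0 0 0 0 0 0 255"}}

```text
time_s: 11.93
position: [0.6592, 0.2084, 0.1548]
tool_rot: [[0.067, 0.998, 0.003], [0.998, -0.067, 0.0], [0.001, 0.003, -1.0]]
ft_force: [0.4, -0.3, -1.0]
grip_width: 0.0432
gripper_force: 30.8
```

Run:
```python
from h import *
go(.4915,-.008,.15)
```

```text
t 11.93 move cm [-22.71 -15.29   0.42]
```

Call:
{"name": "jog_arm", "arguments": {"plan": "0 0 0 -0.7 -0.5 0 255;0 0 0 -1.5 -1 0 255;0 0 0 -2.5 -1.7 0 255;0 0 0 -3 -2 0 255;0 0 0 -3 -2 0 255;0 0 0 -3 -2 0 255;0 0 0 -3 -2 0 255;0 0 0 -2.5 -1.7 0 255;0 0 0 -2 -1.3 0 255;0 0 0 -1.2 -0.8 0 255"}}

```text
time_s: 12.77
position: [0.4921, -0.0067, 0.152]
tool_rot: [[0.068, 0.998, -0.002], [0.998, -0.068, 0.0], [0.0, -0.002, -1.0]]
ft_force: [0.5, -0.1, -1.1]
grip_width: 0.0431
gripper_force: 30.8
```

Call:
{"name": "jog_arm", "arguments": {"plan": "0 0 0 -0.3 -0.3 0 255;0 0 0 0 0 0 255;0 0 0 0 0 0 255;0 0 0 0 0 0 255"}}

```text
time_s: 13.1
position: [0.4914, -0.0073, 0.1525]
tool_rot: [[0.066, 0.998, -0.0], [0.998, -0.066, 0.0], [0.0, -0.0, -1.0]]
ft_force: [0.1, 0.7, -0.5]
grip_width: 0.0428
gripper_force: 30.8
```

Run:
```python
from h import *
go(.4915,-.008,.0419)
```

```text
t 13.1 move cm [-0.07  0.02 11.06]
```

Call:
{"name": "jog_arm", "arguments": {"plan": "0 0 0 -0.1 0 1.5 255;0 0 0 0 0 2.5 255;0 0 0 0 0 2.5 255;0 0 0 0 0 2 255;0 0 0 0 0 1 255;0 0 0 0 0 0.7 255;0 0 0 0 0 0.4 255;0 0 0 0 0 0.2 255;0 0 0 0 0 0 255;0 0 0 0 0 0 255"}}

```text
time_s: 13.93
position: [0.4913, -0.009, 0.0454]
tool_rot: [[0.066, 0.998, 0.001], [0.998, -0.066, -0.0], [-0.0, 0.001, -1.0]]
ft_force: [0.8, 0.6, -0.7]
grip_width: 0.0428
gripper_force: 30.8
```

Call:
{"name": "jog_arm", "arguments": {"plan": "0 0 0 0 0 0.2 255;0 0 0 0 0 0.1 255;0 0 0 0 0 0.1 255;0 0 0 0 0 0 255;0 0 0 0 0 0 255"}}

```text
time_s: 14.35
position: [0.4911, -0.0091, 0.0418]
tool_rot: [[0.067, 0.998, 0.001], [0.998, -0.067, -0.0], [-0.0, 0.001, -1.0]]
ft_force: [-3.5, -0.1, 9.0]
grip_width: 0.043
gripper_force: 31.6
```

Contact at the expected height; release.

Call:
{"name": "jog_arm", "arguments": {"plan": "0 0 0 0 0 0 255;0 0 0 0 0 0 0;0 0 0 0 0 0 0;0 0 0 0 0 0 0;0 0 0 0 0 0 0;0 0 0 0 0 0 0;0 0 0 0 0 -1.5 0;0 0 0 0 0 -2.5 0;0 0 0 0 0 -3 0;0 0 0 0 0 -4 0"}}

```text
time_s: 15.18
position: [0.4898, -0.0088, 0.1505]
tool_rot: [[0.067, 0.998, -0.004], [0.998, -0.067, 0.001], [0.001, -0.004, -1.0]]
ft_force: [1.2, -0.3, -0.4]
grip_width: 0.0856
gripper_force: 0.0
```

Run:
```python
from h import *
go(.5525,.305,.155)
```

```text
t 15.18 move cm [31.73  4.16 -0.44]
```

Call:
{"name": "jog_arm", "arguments": {"plan": "0 0 0 2 0.3 0 0;0 0 0 3.5 0.5 0 0;0 0 0 3.5 0.5 0 0;0 0 0 3.5 0.5 0 0;0 0 0 3.5 0.5 0 0;0 0 0 3.5 0.5 0 0;0 0 0 3.5 0.5 0 0;0 0 0 3.5 0.5 0 0;0 0 0 3 0.3 0 0;0 0 0 1.7 0.1 0 0"}}

```text
time_s: 16.02
position: [0.5535, 0.3026, 0.1503]
tool_rot: [[0.064, 0.998, -0.0], [0.998, -0.064, 0.0], [0.0, -0.0, -1.0]]
ft_force: [-1.2, 0.3, -0.2]
grip_width: 0.0855
gripper_force: 0.0
```

Call:
{"name": "jog_arm", "arguments": {"plan": "0 0 0 0.5 0 0 0;0 0 0 0 0 0 0;0 0 0 0 0 0 0"}}

```text
time_s: 16.27
position: [0.5538, 0.3037, 0.1506]
tool_rot: [[0.067, 0.998, -0.001], [0.998, -0.067, -0.0], [-0.001, -0.001, -1.0]]
ft_force: [0.3, -0.5, 0.5]
grip_width: 0.0855
gripper_force: 0.0
```

Run:
```python
from h import *
cap("wrist",.5525,.305); go(.5525,.305,.03)
```

```text
wrist 1607 [0.5517 0.3055] 0.014 0.09229050447467382
t 16.32 move cm [ 0.16 -0.14 12.08]
```

Call:
{"name": "jog_arm", "arguments": {"plan": "0 0 0 0.2 -0.2 2.5 0;0 0 0 0 0 2.5 0;0 0 0 0 0 2.5 0;0 0 0 0 0 2.5 0;0 0 0 0 0 1.8 0;0 0 0 0 0 0 0;0 0 0 0 0 0 255;0 0 0 0 0 0 255;0 0 0 0 0 0 255;0 0 0 0 0 0 255"}}

```text
time_s: 17.15
position: [0.5528, 0.3066, 0.0347]
tool_rot: [[0.067, 0.998, 0.003], [0.998, -0.067, 0.001], [0.001, 0.003, -1.0]]
ft_force: [-0.8, -1.4, 3.5]
grip_width: 0.0433
gripper_force: 29.8
```

Call:
{"name": "jog_arm", "arguments": {"plan": "0 0 0 0 0 0 255;0 0 0 0 0 0 255;0 0 0 0 0 0 255"}}

```text
time_s: 17.4
position: [0.5528, 0.3066, 0.0347]
tool_rot: [[0.066, 0.998, 0.003], [0.998, -0.066, 0.001], [0.001, 0.003, -1.0]]
ft_force: [-0.6, -1.4, 7.0]
grip_width: 0.0429
gripper_force: 30.3
```

Call:
{"name": "jog_arm", "arguments": {"plan": "0 0 0 0 0 -1 255;0 0 0 0 0 -2 255;0 0 0 0 0 -2.5 255;0 0 0 0 0 -2.5 255;0 0 0 0 0 -2 255;0 0 0 0 0 -1.7 255;0 0 0 0 0 -0.8 255;0 0 0 0 0 0 255"}}

```text
time_s: 18.07
position: [0.5526, 0.3069, 0.1603]
tool_rot: [[0.066, 0.998, 0.004], [0.998, -0.066, 0.001], [0.002, 0.004, -1.0]]
ft_force: [0.7, 0.5, -2.0]
grip_width: 0.0433
gripper_force: 30.9
```

Run:
```python
from h import *
go(.4957,.062,.158)
```

```text
t 18.07 move cm [-24.81  -4.05   0.17]
```

Call:
{"name": "jog_arm", "arguments": {"plan": "0 0 0 -0.8 -0.1 0 255;0 0 0 -2 -0.3 0 255;0 0 0 -3 -0.5 0 255;0 0 0 -3.5 -0.6 0 255;0 0 0 -3.5 -0.6 0 255;0 0 0 -3.5 -0.6 0 255;0 0 0 -3 -0.5 0 255;0 0 0 -2.5 -0.4 0 255;0 0 0 -1.5 -0.2 0 255;0 0 0 -0.8 -0.1 0 255"}}

```text
time_s: 18.9
position: [0.4958, 0.0667, 0.1568]
tool_rot: [[0.069, 0.998, -0.003], [0.998, -0.069, -0.0], [-0.0, -0.003, -1.0]]
ft_force: [0.6, -0.4, -1.5]
grip_width: 0.043
gripper_force: 30.9
```

Call:
{"name": "jog_arm", "arguments": {"plan": "0 0 0 -0.5 -0.1 0 255;0 0 0 0 0 0 255;0 0 0 0 0 0 255;0 0 0 0 0 0 255"}}

```text
time_s: 19.23
position: [0.4958, 0.0646, 0.1576]
tool_rot: [[0.066, 0.998, -0.0], [0.998, -0.066, 0.0], [0.0, -0.0, -1.0]]
ft_force: [0.6, 0.1, -1.4]
grip_width: 0.0432
gripper_force: 30.9
```

Run:
```python
from h import *
go(.4957,.062,.0417)
im=imaging.get_image("wrist"); save(im,"w3")
```

```text
t 19.23 move cm [-2.600e-01  1.000e-02  1.159e+01]
```

View pics/w3.png

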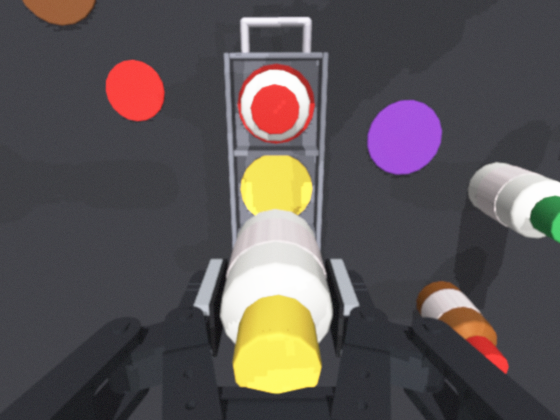

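The red bottle stands centred in its pocket at (275,105). The yellow-capped bottle is in the grip, in line with the yellow disc at (276,187).

Call:
{"name": "jog_arm", "arguments": {"plan": "0 0 0 -0.2 0 1.5 255;0 0 0 0 0 2.5 255;0 0 0 0 0 2.5 255;0 0 0 0 0 2.3 255;0 0 0 0 0 1.2 255;0 0 0 0 0 0.8 255;0 0 0 0 0 0.4 255;0 0 0 0 0 0.2 255;0 0 0 0 0 0 255;0 0 0 0 0 0 255"}}

```text
time_s: 20.12
position: [0.4961, 0.0619, 0.0445]
tool_rot: [[0.066, 0.998, 0.001], [0.998, -0.066, -0.0], [-0.0, 0.001, -1.0]]
ft_force: [0.0, 0.6, -1.0]
grip_width: 0.0429
gripper_force: 30.9
```

Call:
{"name": "jog_arm", "arguments": {"plan": "0 0 0 0 0 0.2 255;0 0 0 0 0 0.1 255;0 0 0 0 0 0 255;0 0 0 0 0 0 255"}}

```text
time_s: 20.45
position: [0.496, 0.0618, 0.0417]
tool_rot: [[0.067, 0.998, 0.002], [0.998, -0.067, -0.0], [-0.0, 0.002, -1.0]]
ft_force: [-1.4, 0.3, 5.5]
grip_width: 0.0431
gripper_force: 31.4
```

Call:
{"name": "jog_arm", "arguments": {"plan": "0 0 0 0 0 0 0;0 0 0 0 0 0 0;0 0 0 0 0 0 0;0 0 0 0 0 0 0;0 0 0 0 0 0 0;0 0 0 0 0 -1.5 0;0 0 0 0 0 -2.5 0;0 0 0 0 0 -3 0;0 0 0 0 0 -4 0;0 0 0 0 0 -3 0"}}

```text
time_s: 21.28
position: [0.4957, 0.0618, 0.1834]
tool_rot: [[0.066, 0.998, 0.002], [0.998, -0.066, -0.0], [-0.0, 0.002, -1.0]]
ft_force: [0.9, -0.7, 0.0]
grip_width: 0.0854
gripper_force: 0.0
```

Call:
{"name": "jog_arm", "arguments": {"plan": "0 0 0 0 -3 -2 0;0 0 0 0 -3 -2 0;0 0 0 0 -3 0 0;0 0 0 0 -3 0 0;0 0 0 0 0 0 0;0 0 0 0 0 0 0"}}

```text
time_s: 21.78
position: [0.3751, 0.0699, 0.2213]
tool_rot: [[0.066, 0.998, 0.001], [0.998, -0.066, -0.0], [-0.0, 0.001, -1.0]]
ft_force: [1.2, 0.2, 0.2]
grip_width: 0.0855
gripper_force: 0.0
```

Run:
```python
from h import *
for x,y in [(.4995,.1315),(.496,.062),(.4915,-.008)]: im=cap("scene",x,y,.033)
for x,y in [(.6486,-.066),(.5904,-.2975),(.6858,.0469)]: cap("scene",x,y)
save(im,"s3"); cv2.imwrite("pics/s3c.png",cv2.resize(im["pixels"][120:300,120:440,::-1],None,fx=2.4,fy=2.4))
```

```text
scene 160 [0.5019 0.1327] 0.0155 0.10343219344313181
scene 156 [0.4979 0.0593] 0.0145 0.10197069873943243
scene 158 [ 0.4936 -0.012 ] 0.015 0.10285656221186168
scene 157 [ 0.6491 -0.0656] 0.0143 0.0971501439122765
scene 156 [ 0.5911 -0.2979] 0.015 0.09475388452853994
scene 166 [0.6863 0.0469] 0.0146 0.0953207611952882
```

View pics/s3c.png

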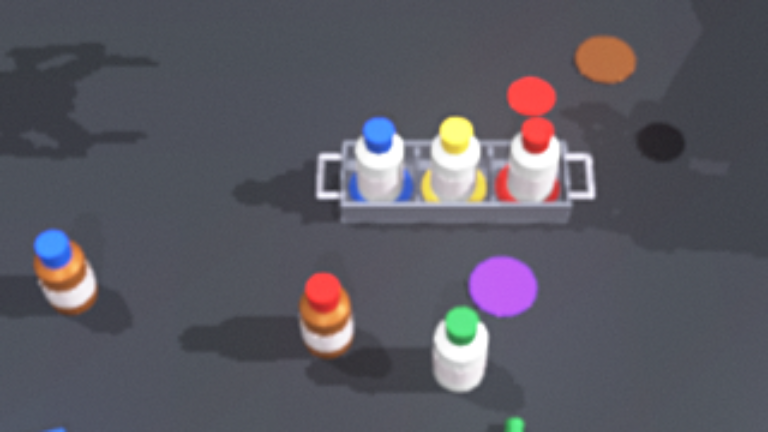

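The three bottles stand upright on their matching discs: blue (380,160), yellow (456,160), red (535,160). The look-alikes have not moved.

```bash
python3 -c "
from rig import job; print(job.close_job())"
```

```text
the job is handed in; nothing more can be done
None
```

The red-, yellow- and blue-capped white bottles stand upright in their matching pockets, the look-alikes have not moved, and the job was handed in at about 22 s of the 80 s allowed; no verdict came back.

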